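# Take the cleaning caddy off its pull-out and stand it on the draining mat

## Robot

A 6-joint arm with a two-finger parallel gripper is mounted at the origin on the work surface. World frame = base frame: x ahead of the robot, y to its left, z up, the work surface at z = 0. Lengths are in m, angles in degrees, forces in N, time in s.
With the tool pointing down it reaches from about 0.375 to 0.9 m from the base axis. Payload 3.1 kg.
Tool frame: the origin (TCP) lies between the finger pads; the fingertips stand 8 mm ahead of it and the grasp point (between the pads) lies 11 mm behind it; z points along the fingers, y is the line along which they close (so a half turn about z gives the same grasp; the last joint's range is limited). The gripper opens to 87 mm and grips with 3 to 60 N. Pads are 19 mm wide; open, the fingers measure 117 mm over their backs; the gripper's body (75 mm by 190 mm) begins 51 mm behind the grasp point.
Start: joints at [59.387, 30.224, 82.088, -0, 67.689, -10.227], TCP at [0.218, 0.586, 0.231] pointing down, gripper open.
Joint ranges: [-176.69, 176.69], [-43.24, 126.21], [12.49, 139.97], [-82, 262], [0, 151.66], [-163.58, 163.58]. Speed limits (degrees/s): [159.86, 159.86, 180, 180, 180, 180].

## Interface

Orientations are given as [roll, pitch, yaw] about the fixed x, y, z axes, in that order (R = Rz(yaw) Ry(pitch) Rx(roll)).
In Python, from bench import arm, camera, camera_params gives the robot as it stands.
- The arm moves only by the tool carry_out, never from a script. Its argument "deltas" is one flat list of numbers, 7 for each row, row after row: the turn, a rotation vector about the world's x, y, z in units of 5 degrees (1.0 is 5 degrees), then the shift along the world's x, y, z in units of 25 mm (1.0 is 25 mm), then the closure, from 0 (fully open) to 1 (shut). In form: [wx, wy, wz, x, y, z, grip, wx, wy, wz, x, y, z, grip, ...]. A call has exactly 10 rows; each row shifts and turns the commanded pose from where the row before left it; what a row does not reach is not made up. A row lasts 1/12 s, in which the tool goes at most 41.7 mm and 7.16 degrees, less where a joint would pass 70% of its speed; a pose out of reach is approached as far as the arm can. A call is refused whole if a number of a shift passes 1 or a number of a turn 1, either way. A call with a gripper value outside its range is refused whole. The fingers move at their own pace and stop on an object; "newtons" is the grip in N (left out, the last holds). Time passes only in rows, so rows that do not move let the fingers close, or fill a call up. It gives the time, the measured TCP pose, the force, the opening and the grip force at its end, in the units of the state.
- arm.observe(): the state, without advancing time (a new reading comes with each control period).
- camera(name): name is "scene" or "top" or "wrist"; returns the picture (420x560x3 uint8, red, green, blue); there is no depth.
- camera_params(name): a dict with "vertical_fov" (degrees; the focal length in pixels is half the picture's height over the tangent of half this angle, whatever the lens; pixels are square), "cx", "cy" (the principal point, pixels), "world_from_camera" (4x4, takes a point from camera to world coordinates); the wrist camera has in their place "hand_eye" (4x4, takes a point from camera to tool coordinates, whose origin is the TCP and whose axes are the flange's). Camera axes: x right, y up, looking along -z (the intrinsics and any distortion apply to the point x, -y, -z); pixel columns grow to the right and rows downward; lengths in m; the calibration is good to about 2 mm. A picture is of the moment at which its call begins: read the wrist's pose just before it. camera_params takes no time and is no camera call.
- arm.hand_in(): hands the job in; it is judged then, once.
The state is a dict: "t": time; "qpos": joint angles; "joint_vel": joint speeds; "tau": joint torques, N m; "tool_pos": TCP position; "tcp_rot": TCP orientation; "wrist_force": force on the tool from outside, world axes, zero at the start; "wrist_torque": the same for the moment, N m; "grip_width": finger opening in m; "gripper_force": force on a finger pad.
Only numpy, scipy, OpenCV 4.12 (cv2) and the standard library are available. Lean on these libraries where they do the work, as an engineer would, in place of code of your own. Each camera call takes 0.05 s, during which the arm holds its last target. There are 200 camera calls.

## Task

Pull the cabinet's pull-out all the way out to its stop without dragging the cabinet along, then ease the cleaning caddy up out of its sprung catches by its carrying handle and set it down gently, upright, in the middle of the rubber draining mat with the jar and the nail brush still in it. Leave the pull-out drawn out so that it can be wiped, let go of everything, and leave the other things on the drainer board where they are.

Things in the scene. Friction and masses are not known exactly. Their poses are not given: they have to be found in the camera images.
- cabinet: White bench cabinet, 220 deep (x) x 380 wide (y) x 210 mm high, about 6 kg, loose on rubber feet: a pull over about 35 N drags it. Its front looks along its -x, z up. Origin: on the board, below the middle of the shut pull-out's face. That front, 176 mm wide, 14 to 196 mm above the board, is the right part; the cabinet runs from y = -96 to +284 mm, with a sliding door left of it (+y).
- pullout (a joint): How far the pull-out has come out along the cabinet's -x, m; 0 = shut, as at the start. A sprung hold-in catch lets go at about 10 N within the first 12 mm; then it runs with 2 to 4 N to a solid stop, to be felt, somewhere from 140 to 190 mm, where the caddy stands just clear in front of the cabinet. It stays where it is left.
- pull_handle (a point): Middle of the pull-out's handle: level round bar, 12 mm thick, 130 mm long, along the cabinet's y, axis 45 mm in front of the face, on 10 mm feet 52 mm either side. 145 mm above the board and 65 mm below the cabinet's top: a gripper pointing straight down strikes the cabinet, so lean it back 20 to 40 degrees to the robot. Axes as the cabinet's.
- caddy: Grey plastic caddy, four compartments, 144 (x) x 116 (y) x 60 mm high, walls 4 mm, about 0.7 kg full; origin at the centre of its underside. It stands on the pull-out's floor, 45 mm above the board, in an 8 mm lip with 3 to 5 mm play, x along the cabinet's. A sprung nose on each side (y) overlaps a rib: lifting it straight takes about 10 N beyond its weight in the first 10 mm.
- caddy_grip (a point): Middle of the caddy's carrying handle: a level bar along the caddy's x, 14 mm wide, 18 mm high, 96 mm free between two posts, its axis 115 mm above the caddy's underside. Axes as the caddy's. Can be pinched from above across y.
- jar: Capped glass jar, 44 mm diameter, 82 mm high, standing loose in one of the caddy's two front (-x) compartments; origin at the centre of its base, z up.
- nailbrush: Wooden nail brush, 58 x 38 x 40 mm, lying loose in the other front compartment of the caddy; origin at the centre of its underside. (A tin and a soap block are wedged in the rear compartments.)
- mat: Black ribbed rubber draining mat, 280 (its x) x 240 mm (its y), 4 mm thick, fixed flat on the drainer board to the left or the right of the pull-out; origin at the centre of its underside.
- bowl: White plastic washing-up bowl, 260 x 220 x 110 mm high, open, loose, on the other side from the mat; origin at the centre of its underside. Leave it.
- jug: Blue plastic jug, 120 mm diameter, 190 mm high, with a handle. Origin at the centre of its underside. Leave it.
- dustpan: Aluminium dustpan, 200 x 210 mm with a 130 mm handle, lying flat. Origin under the centre of its pan. Leave it.
- peg_tin: Open round tin of wooden clothes pegs, 116 mm diameter, 100 mm high. Origin at the centre of its underside. Leave it.
- bottle: Green glass bottle with a cap, 72 mm diameter, 230 mm high. Origin at the centre of its underside. Leave it.
- scrub_brush: Wooden scrubbing brush, 150 x 52 x 40 mm high, lying on the board between the robot and the pull-out. Origin at the centre of its underside. Leave it.

How it is judged (in metres and radians):
On the way, in this order (a step that is already met when the one before it is completed fails the run):
1. the pull-out is drawn out to its stop, the caddy still seated in it (value of joint pullout above 0.16 m and z of caddy in the frame of cabinet below 0.052 m), for 0.2 s.
2. the caddy is lifted clear of its catches, upright, while the pull-out stays out (value of joint pullout above 0.145 m and z of caddy in the frame of cabinet above 0.075 m and angle between caddy's own z axis and vertical below 0.25 rad), for 0.1 s.
At the end, for the whole second after the job is handed in: The caddy stands upright (within 0.06 rad) and at rest on the mat, its centre within 40 mm of the mat's centre, with the jar upright and the nail brush still in their compartments; the pull-out is left within 20 mm of its stop (horizontal distance between caddy and mat below 0.04 m and height (world z) of caddy below 0.01 m and angle between caddy's own z axis and vertical below 0.06 rad and linear speed of caddy below 0.02 m/s and z of jar in the frame of caddy below 0.02 m and horizontal distance between each of jar, nailbrush and caddy below 0.085 m and angle between jar's own z axis and vertical below 0.3 rad and z of nailbrush in the frame of caddy below 0.03 m and value of joint pullout above 0.145 m); the robot touches nothing.
It fails at once if the cabinet is dragged more than 15 mm (distance of cabinet from where it was at the start of the episode above 0.015 m).
It fails at once if the caddy is tipped more than 0.4 rad (angle between caddy's own z axis and vertical above 0.4 rad).
It fails at once if the caddy is dropped or banged down (faster than 0.4 m/s within 30 mm of the board; a fall of about 8 mm) (height (world z) of caddy below 0.03 m and linear speed of caddy above 0.4 m/s).
It fails at once if a bystander (bowl, jug, dustpan, peg tin, bottle, scrubbing brush) is moved more than 30 mm (distance of any of bowl, jug, dustpan, peg_tin, bottle, scrub_brush from where it was at the start of the episode above 0.03 m).
It also fails if it takes over 61 s, if anything falls off the work surface, if the arm or the gripper's body presses on something with over 40 N, if the wrist force passes 120 N, or if a joint passes its speed limit or range.

## Working session

There is one attempt and no reset: what is moved stays moved. The work goes in short steps, Python scripts to look and compute and a tool call to move; the robot and the scene stay as the last step left them, time stands still between calls to the robot, and variables do not carry over. Pictures are saved under pics/ and viewed, at most 10 in all, crops included, and the job is handed in when it is done.

Besides the shell and the picture viewer there is one more tool, called after "Emit:" in YAML: its name, and indented under it one key for each argument. carry_out: Moves the arm, as the interface text tells. Its arguments: {"type":"object","properties":{"deltas":{"type":"array","items":{"type":"number"}},"newtons":{"type":"number"}},"required":["deltas"]}

```bash
mkdir -p pics; python3 - <<'E'
from bench import arm,camera,camera_params
import cv2,numpy as np
for n in("scene","top"):
    im=camera(n);cv2.imwrite(f"pics/{n}0.png",im[:,:,::-1]);p=camera_params(n);print(n,{k:(np.round(v,4).tolist()) for k,v in p.items() if not isinstance(v,str)})
p=camera_params("wrist");print(p)
print(arm.observe())
E
```

```text
scene {'vertical_fov': 42.9463, 'cx': 281.9453, 'cy': 216.9457, 'world_from_camera': [[-0.486, -0.8296, 0.275, 1.078], [0.8739, -0.4638, 0.1454, 0.132], [0.0069, 0.311, 0.9504, 1.7059], [0.0, 0.0, 0.0, 1.0]]}
top {'vertical_fov': 42.5179, 'cx': 288.0922, 'cy': 205.1621, 'world_from_camera': [[0.0298, 0.9887, -0.1472, 0.3421], [-0.9995, 0.0301, -0.0006, -0.1028], [0.0038, 0.1471, 0.9891, 1.7798], [0.0, 0.0, 0.0, 1.0]]}
{'vertical_fov': 63.73966652403873, 'cx': 279.3583076773173, 'cy': 210.51047833784412, 'hand_eye': array([[ 0.00126449,  0.95377433,  0.30052108,  0.08279977],
       [ 0.99999799, -0.00167381,  0.0011046 ,  0.00100293],
       [ 0.00155656,  0.30051908, -0.95377453, -0.15319073],
       [ 0.        ,  0.        ,  0.        ,  1.        ]])}
{'t': 0.1, 'qpos': array([ 5.93856509e+01,  3.02725291e+01,  8.21477886e+01,  5.10489252e-04,
        6.76896488e+01, -1.02260236e+01]), 'joint_vel': array([ 0.00118663, -0.16165685, -0.25347629, -0.04465386,  0.09637229,
       -0.00676348]), 'tau': array([ 3.09859588e-04, -4.40988457e+01, -1.77151805e+01,  6.35103229e-02,
        5.33804332e-02, -5.16734815e-05]), 'tool_pos': array([0.2173684 , 0.58530933, 0.22968836]), 'tcp_rot': array([-1.79891864e+02, -1.99869368e-02,  1.59611461e+02]), 'wrist_force': array([ 0.17200121, -0.51271458,  0.19894736]), 'wrist_torque': array([ 0.00980981, -0.00283414,  0.077235  ]), 'gripper_force': 0.0, 'grip_width': 0.0869185151466536}
```

View pics/scene0.png

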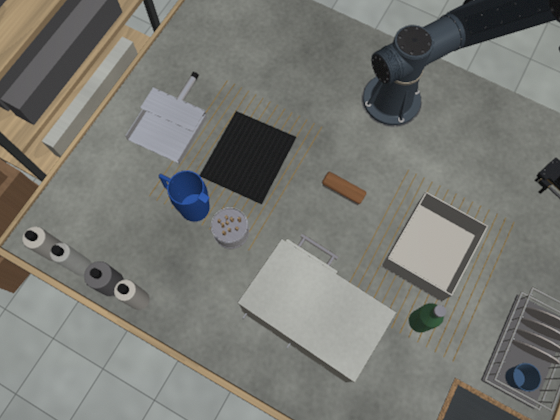

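View pics/top0.png

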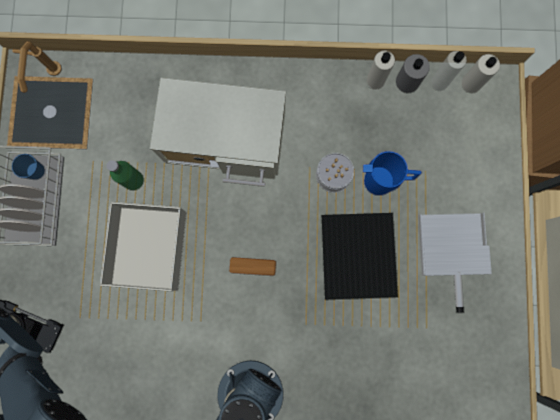

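The scene view shows the cabinet top at (315,310), its handle at (318,247), and the mat at (250,157). In the top view the cabinet top is at (220,120), the handle bar at (244,183), the mat at (360,256), the scrub brush at (252,266), and the peg tin and jug at (335,172) and (387,172). Next I'll measure these.

```bash
cat > h.py <<'E'
import numpy as np,cv2
from bench import arm,camera,camera_params
from scipy.spatial.transform import Rotation as R
def ray(n,uv,T=None):
    p=camera_params(n);f=210/np.tan(np.radians(p["vertical_fov"]/2))
    W=p["world_from_camera"] if T is None else T
    d=np.array([(uv[0]-p["cx"])/f,-(uv[1]-p["cy"])/f,-1.])
    return W[:3,3],W[:3,:3]@d
def plane(n,uv,z,T=None):
    o,d=ray(n,uv,T);return o+d*(z-o[2])/d[2]
def tri(rs):
    A=0;b=0
    for o,d in rs:
        d=d/np.linalg.norm(d);P=np.eye(3)-np.outer(d,d);A=A+P;b=b+P@o
    return np.linalg.solve(A,b)
def wristT(s):
    T=np.eye(4);T[:3,:3]=R.from_euler("xyz",s["tcp_rot"],degrees=True).as_matrix();T[:3,3]=s["tool_pos"]
    return T@camera_params("wrist")["hand_eye"]
def project(n,X,T=None):
    p=camera_params(n);f=210/np.tan(np.radians(p["vertical_fov"]/2))
    c=np.linalg.inv(p["world_from_camera"] if T is None else T)@np.append(X,1)
    return np.array([p["cx"]-f*c[0]/c[2],p["cy"]+f*c[1]/c[2]])
E
cat > m.py <<'E'
from h import *
for n,roi,cab in(("top",(300,200,420,320),(140,70,300,185)),("scene",(190,100,310,215),(230,230,405,390))):
    im=cv2.imread(f"pics/{n}0.png");g=cv2.cvtColor(im,6)
    def big(m,r):
        z=np.zeros_like(m);z[r[1]:r[3],r[0]:r[2]]=m[r[1]:r[3],r[0]:r[2]]
        c=max(cv2.findContours(z,0,2)[0],key=cv2.contourArea);return c
    c=big((g<50).astype(np.uint8),roi);q=cv2.boxPoints(cv2.minAreaRect(c))
    ap=cv2.approxPolyDP(c,6,True)[:,0]
    P=np.array([plane(n,u,.004) for u in ap]);print(n,"mat",ap.tolist(),P.round(3).tolist())
    c2=big((g>168).astype(np.uint8),cab);ap=cv2.approxPolyDP(c2,4,True)[:,0]
    print("cab",ap.tolist(),[plane(n,u,.21)[:2].round(3).tolist() for u in ap])
im=cv2.imread("pics/top0.png");a=cv2.resize(im[145:205,180:290],None,fx=7,fy=7,interpolation=cv2.INTER_CUBIC)
im=cv2.imread("pics/scene0.png");b=cv2.resize(im[225:285,270:380],None,fx=7,fy=7,interpolation=cv2.INTER_CUBIC)
cv2.imwrite("pics/crop0.png",cv2.resize(np.vstack([a,b]),(550,600)))
E
python3 m.py
```

```text
top mat [[392, 213], [322, 215], [326, 299], [397, 296]] [[0.59, -0.447, 0.004], [0.577, -0.215, 0.004], [0.302, -0.234, 0.004], [0.319, -0.464, 0.004]]
cab [[225, 96], [225, 105], [215, 114], [220, 124], [209, 145], [211, 154], [276, 161], [279, 132], [277, 143], [256, 142], [258, 130], [250, 124], [255, 125], [250, 110], [243, 111], [250, 108], [249, 102], [244, 108], [237, 105], [245, 97]] [[0.904, 0.099], [0.876, 0.098], [0.847, 0.127], [0.816, 0.11], [0.75, 0.14], [0.723, 0.133], [0.707, -0.062], [0.797, -0.068], [0.763, -0.063], [0.764, -0.0], [0.801, -0.005], [0.819, 0.02], [0.816, 0.005], [0.862, 0.022], [0.859, 0.043], [0.869, 0.022], [0.887, 0.026], [0.868, 0.04], [0.877, 0.062], [0.903, 0.039]]
scene mat [[236, 112], [200, 175], [261, 203], [295, 137]] [[0.32, -0.464, 0.004], [0.59, -0.448, 0.004], [0.577, -0.214, 0.004], [0.304, -0.233, 0.004]]
cab [[282, 240], [255, 279], [267, 273], [273, 282], [265, 292], [275, 292], [267, 313], [258, 315], [354, 380], [394, 312]] [[0.707, -0.063], [0.845, -0.074], [0.813, -0.052], [0.827, -0.025], [0.863, -0.03], [0.849, -0.006], [0.911, 0.003], [0.928, -0.016], [0.953, 0.295], [0.736, 0.312]]
```

View pics/crop0.png

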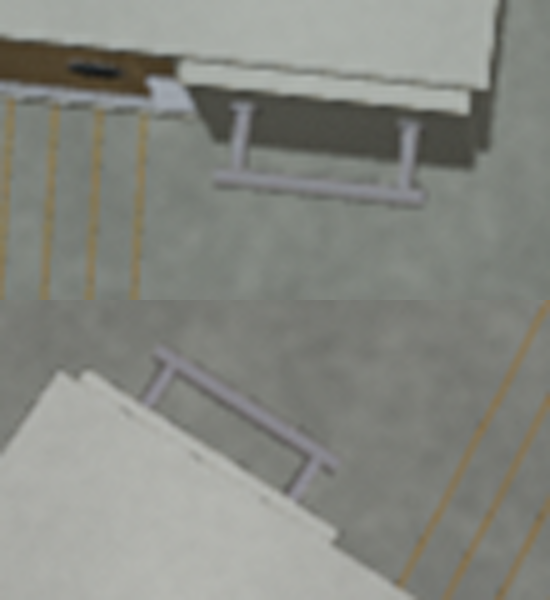

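The crop (5x) shows the bar in the top view running from (223,181) to (264.6,184.4), and in the scene view from (337,258) to (301.4,235).

```bash
python3 - <<'E'
from h import *
L=[("top",(223.2,181)),("scene",(336.8,258))];r=[("top",(264.6,184.4)),("scene",(301.4,235))]
for q in(L,r):
    print([plane(n,u,.145).round(4).tolist() for n,u in q],tri([ray(n,u) for n,u in q]).round(4))
for n,u in(("top",(217,272)),("top",(335,172)),("top",(387,172)),):print(n,u,plane(n,u,.1).round(3))
print(plane("top",(231,266),.02),plane("top",(275,267),.02))
E
```

```text
[[0.6545, 0.1004, 0.145], [0.6594, 0.0999, 0.145]] [0.6565 0.1007 0.1356]
[[0.6477, -0.0275, 0.145], [0.648, -0.0271, 0.145]] [ 0.6478 -0.0273  0.1442]
top (217, 272) [0.377 0.112 0.1  ]
top (335, 172) [ 0.703 -0.247  0.1  ]
top (387, 172) [ 0.708 -0.413  0.1  ]
[0.39907493 0.07737153 0.02      ] [ 0.40012477 -0.06524224  0.02      ]
```

Emit:
carry_out:
  deltas: [0, 0, -0.74, 0.5, -0.73, 0, 0, 0, 0, -0.74, 0.5, -0.73, 0, 0, 0, 0, -0.74, 0.5, -0.73, 0, 0, 0, 0, -0.74, 0.5, -0.73, 0.1, 0, 0, 0, -0.74, 0.5, -0.73, 0.1, 0, 0, 0, -0.74, 0.5, -0.73, 0.1, 0, 0, 0, -0.74, 0.5, -0.73, 0.1, 0, 0, 0, -0.74, 0.5, -0.73, 0.1, 0, 0, 0, -0.74, 0.5, -0.73, 0, 0, 0, 0, -0.74, 0.5, -0.73, 0, 0]

```text
t: 0.93
tool_pos: [0.343, 0.4023, 0.2429]
tcp_rot: [-180.0, 0.0, 122.4]
wrist_force: [0.6, -0.2, -0.2]
grip_width: 0.0874
gripper_force: 0.0
```

Emit:
carry_out:
  deltas: [0, 0, -0.74, 0.5, -0.73, 0, 0, 0, 0, -0.74, 0.5, -0.73, 0, 0, 0, 0, -0.74, 0.5, -0.73, 0, 0, 0, 0, -0.74, 0.5, -0.73, 0, 0, 0, 0, -0.74, 0.5, -0.73, 0, 0, 0, 0, -0.74, 0.5, -0.73, 0, 0, 0, 0, -0.74, 0.5, -0.73, 0, 0, 0, 0, -0.74, 0.5, -0.73, 0, 0, 0, 0, -0.74, 0.5, -0.73, 0, 0, 0, 0, -0.66, 0.5, -0.73, 0, 0]

```text
t: 1.77
tool_pos: [0.4678, 0.2198, 0.2427]
tcp_rot: [-179.9, 0.0, 85.8]
wrist_force: [0.2, 0.4, 0.4]
grip_width: 0.087
gripper_force: 0.0
```

Emit:
carry_out:
  deltas: [-0.05, -0.7, 0, 0.47, -0.72, 0, 0.65, -0.05, -0.7, 0, 0.47, -0.72, 0, 0.65, -0.05, -0.7, 0, 0.47, -0.72, 0, 0.65, -0.05, -0.7, 0, 0.47, -0.72, 0, 0.65, -0.05, -0.7, 0, 0.47, -0.72, 0, 0.65, -0.05, -0.7, 0, 0.47, -0.72, 0, 0.65, -0.05, -0.7, 0, 0.47, -0.72, 0, 0.65, -0.05, -0.7, 0, 0.47, -0.72, 0, 0.65, -0.05, -0.7, 0, 0.47, -0.72, 0, 0.65, -0.05, -0.7, 0, 0.47, -0.72, 0, 0.65]
  newtons: 30

```text
t: 2.6
tool_pos: [0.5853, 0.0399, 0.2431]
tcp_rot: [144.8, 0.1, 86.0]
wrist_force: [-0.5, 1.2, -0.3]
grip_width: 0.0326
gripper_force: 0.0
```

```bash
python3 - <<'E'
from h import *
s=arm.observe();print({k:np.round(s[k],4) for k in("t","qpos","tool_pos","tcp_rot","grip_width","wrist_force")})
T=wristT(s);im=camera("wrist");cv2.imwrite("pics/w1.png",im[:,:,::-1]);np.save("w1.npy",T)
print(R.from_euler("xyz",s["tcp_rot"],degrees=True).as_matrix().round(3))
for X in([.6568,.1008,.145],[.648,-.0275,.145]):print(project("wrist",X,T))
E
```

```text
{'t': np.float64(2.6), 'qpos': array([ -8.2116,  18.444 , 113.2937,  10.138 ,  13.2895, -13.3759]), 'tool_pos': array([0.5853, 0.0399, 0.2431]), 'tcp_rot': array([1.447605e+02, 1.258000e-01, 8.598760e+01]), 'grip_width': np.float64(0.0326), 'wrist_force': array([-0.498 ,  1.1904, -0.273 ])}
[[ 0.07   0.815  0.575]
 [ 0.998 -0.056 -0.042]
 [-0.002  0.577 -0.817]]
[277.43107286 127.84656921]
[277.39670453 274.76750817]
```

View pics/w1.png

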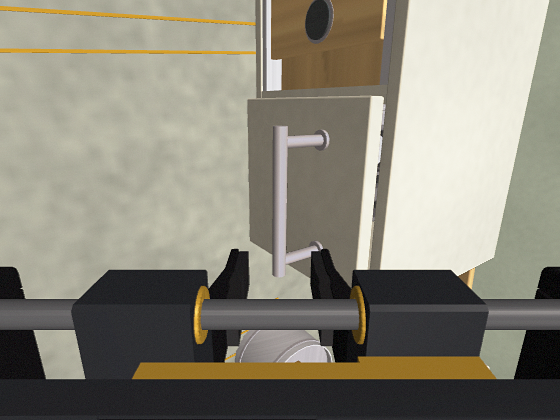

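The wrist view shows the bar from (280,126) to (280,276), centred between the fingers at column ~280, as needed. Before pulling I'll check the arm's reach near the wrist's j5 limit.

```bash
cat > kin.py <<'E'
from h import *
from scipy.optimize import least_squares
Ry=lambda a:R.from_euler("y",a,degrees=True).as_matrix()
Rz=lambda a:R.from_euler("z",a,degrees=True).as_matrix()
def fk(q,p):
    h,a,b,L,d=p
    A=Rz(q[0]);U=Ry(q[1]);F=Ry(q[1]+q[2]);W=F@Rz(q[3])@Ry(q[4])
    e=np.array([0,0,1.])
    return A@(np.array([0,d,h])+U@e*a+F@e*b+W@e*L), A@W@e
Q=[([59.3857,30.2725,82.1478,0,67.6896],[.21737,.58531,.22969]),([-8.2116,18.444,113.2937,10.138,13.2895],[.5853,.0399,.2431])]
f=lambda p:np.concatenate([fk(q,p)[0]-x for q,x in Q])
best=min((least_squares(f,[.3,a,b,.25,d]) for a in(.3,.4) for b in(.3,.4) for d in(.1,-.1)),key=lambda r:r.cost)
P=best.x
def ik(x,z,q0):
    g=lambda q:np.concatenate([(fk(q,P)[0]-x)*10,fk(q,P)[1]-z])
    return least_squares(g,q0)
if __name__=="__main__":
    print(P.round(4),best.cost,fk(Q[1][0],P)[1])
    for lean in(35,25,15,5):
        l=np.radians(lean);z=np.array([np.sin(l)*.9976,-np.sin(l)*.07,-np.cos(l)])
        q=np.array(Q[1][0])
        for k in(0,.06,.12,.18):
            x=np.array([.6525,.0365,.145])+k*np.array([-.9976,.07,0])+.011*z
            r=ik(x,z,q);q=r.x;print(lean,k,q.round(1),"%.1e"%r.cost)
E
python3 kin.py
```

```text
[0.0127 0.6618 0.3042 0.2385 0.1122] 1.488685677128114e-06 [ 0.57545476 -0.04216221 -0.81674609]
35 0 [ -7.4  30.8 114.4 -84.6  -1.9] 1.5e-10
35 0.06 [ -7.8  27.6 124.  -18.4  -6.9] 1.5e-10
35 0.12 [ -8.4  24.7 133.4 -11.  -13.3] 1.5e-10
35 0.18 [ -9.2  22.2 142.8  -8.6 -20.1] 1.5e-10
25 0 [ -7.2  31.3 106.9   4.6  16.9] 4.5e-11
25 0.06 [ -7.5  27.8 116.5   7.9  10.9] 4.5e-11
25 0.12 [ -8.   24.5 125.7  19.2   5.2] 4.5e-11
25 0.18 [ -8.7  21.3 134.7 115.7   2.2] 4.5e-11
15 0 [-7.  32.8 99.3  1.4 32.9] 6.3e-12
15 0.06 [ -7.3  29.  109.1   1.9  26.9] 6.3e-12
15 0.12 [ -7.7  25.4 118.5   2.7  21.2] 6.3e-12
15 0.18 [ -8.3  21.9 127.4   4.1  15.7] 6.3e-12
5 0 [-6.8 35.1 91.8  0.3 48.1] 8.1e-14
5 0.06 [ -7.1  31.  102.1   0.4  41.9] 8.1e-14
5 0.12 [ -7.4  27.2 111.7   0.5  36.1] 8.1e-14
5 0.18 [ -7.9  23.6 120.8   0.7  30.6] 8.1e-14
```

Emit:
carry_out:
  deltas: [0.03, 0.4, 0, 0.38, -0.02, -0.42, 0.65, 0.03, 0.4, 0, 0.38, -0.02, -0.42, 0.65, 0.03, 0.4, 0, 0.38, -0.02, -0.42, 0.65, 0.03, 0.4, 0, 0.38, -0.02, -0.42, 0.65, 0.03, 0.4, 0, 0.38, -0.02, -0.42, 0.65, 0, 0, 0, 0.1, 0, -0.22, 0.65, 0, 0, 0, 0.1, 0, -0.22, 0.65, 0, 0, 0, 0.1, 0, -0.22, 0.65, 0, 0, 0, 0.1, 0, -0.22, 0.65, 0, 0, 0, 0.1, 0, -0.22, 0.65]

```text
t: 3.48
tool_pos: [0.6444, 0.0386, 0.1625]
tcp_rot: [155.0, 0.0, 86.0]
wrist_force: [-0.7, -0.2, -0.3]
grip_width: 0.0303
gripper_force: 0.0
```

```bash
python3 - <<'E'
from h import *
s=arm.observe();print({k:np.round(s[k],4) for k in("t","qpos","tool_pos","tcp_rot","grip_width","wrist_force")})
E
```

```text
{'t': np.float64(3.4833), 'qpos': array([ -7.0857,  30.4455, 102.1434,   3.4164,  22.4615,  -5.9615]), 'tool_pos': array([0.6444, 0.0386, 0.1625]), 'tcp_rot': array([1.549826e+02, 2.800000e-03, 8.600650e+01]), 'grip_width': np.float64(0.0303), 'wrist_force': array([-0.6815, -0.2211, -0.3197])}
```

Emit:
carry_out:
  deltas: [0, 0, 0, 0.11, -0.02, -0.21, 0.65, 0, 0, 0, 0.11, -0.02, -0.21, 0.65, 0, 0, 0, 0.11, -0.02, -0.21, 0.65, 0, 0, 0, 0.11, -0.02, -0.21, 0.65, 0, 0, 0, 0.11, -0.02, -0.21, 0.65, 0, 0, 0, 0, 0, 0, 1, 0, 0, 0, 0, 0, 0, 1, 0, 0, 0, 0, 0, 0, 1, 0, 0, 0, 0, 0, 0, 1, 0, 0, 0, 0, 0, 0, 1]
  newtons: 20

```text
t: 4.32
tool_pos: [0.6581, 0.036, 0.1366]
tcp_rot: [155.0, -0.0, 86.0]
wrist_force: [-1.2, -0.5, -1.0]
grip_width: 0.0112
gripper_force: 20.0
```

Emit:
carry_out:
  deltas: [0, 0, 0, -0.16, 0.01, 0, 1, 0, 0, 0, -0.16, 0.01, 0, 1, 0, 0, 0, -0.16, 0.01, 0, 1, 0, 0, 0, -0.16, 0.01, 0, 1, 0, 0, 0, -0.16, 0.01, 0, 1, 0, 0, 0, -0.16, 0.01, 0, 1, 0, 0, 0, -0.16, 0.015, 0, 1, 0, 0, 0, -0.16, 0.015, 0, 1, 0, 0, 0, -0.16, 0.015, 0, 1, 0, 0, 0, -0.16, 0.015, 0, 1]

```text
t: 5.15
tool_pos: [0.6183, 0.0391, 0.1367]
tcp_rot: [155.0, 0.0, 86.0]
wrist_force: [2.0, 3.6, -5.0]
grip_width: 0.0115
gripper_force: 20.0
```

Emit:
carry_out:
  deltas: [0.01, 0.16, 0, -0.25, 0.02, 0, 1, 0.01, 0.16, 0, -0.25, 0.02, 0, 1, 0.01, 0.16, 0, -0.25, 0.02, 0, 1, 0.01, 0.16, 0, -0.25, 0.02, 0, 1, 0.01, 0.16, 0, -0.25, 0.02, 0, 1, 0.01, 0.16, 0, -0.25, 0.02, 0, 1, 0.01, 0.16, 0, -0.25, 0.02, 0, 1, 0.01, 0.16, 0, -0.25, 0.02, 0, 1, 0.01, 0.16, 0, -0.25, 0.02, 0, 1, 0.01, 0.16, 0, -0.25, 0.02, 0, 1]

```text
t: 5.98
tool_pos: [0.5559, 0.044, 0.1368]
tcp_rot: [163.0, 0.0, 86.0]
wrist_force: [2.9, 5.4, -7.8]
grip_width: 0.0113
gripper_force: 20.0
```

Emit:
carry_out:
  deltas: [0.01, 0.1, 0, -0.16, 0.012, 0, 1, 0.01, 0.1, 0, -0.16, 0.012, 0, 1, 0.01, 0.1, 0, -0.16, 0.012, 0, 1, 0.01, 0.1, 0, -0.16, 0.012, 0, 1, 0.01, 0.1, 0, -0.16, 0.012, 0, 1, 0.01, 0.1, 0, -0.16, 0.012, 0, 1, 0.01, 0.1, 0, -0.16, 0.012, 0, 1, 0.01, 0.1, 0, -0.12, 0.01, 0, 1, 0, 0, 0, -0.08, 0.006, 0, 1, 0, 0, 0, 0, 0, 0, 1]

```text
t: 6.82
tool_pos: [0.5229, 0.0467, 0.137]
tcp_rot: [167.0, -0.1, 86.0]
wrist_force: [0.6, 4.5, -5.6]
grip_width: 0.0111
gripper_force: 20.0
```

Emit:
carry_out:
  deltas: [0, 0, 0, -0.08, 0.006, 0, 1, 0, 0, 0, -0.08, 0.006, 0, 1, 0, 0, 0, -0.08, 0.006, 0, 1, 0, 0, 0, -0.08, 0.006, 0, 1, 0, 0, 0, -0.08, 0.006, 0, 1, 0, 0, 0, -0.08, 0.006, 0, 1, 0, 0, 0, -0.08, 0.006, 0, 1, 0, 0, 0, -0.08, 0.006, 0, 1, 0, 0, 0, -0.08, 0.006, 0, 1, 0, 0, 0, -0.04, 0, 0, 1]

```text
t: 7.65
tool_pos: [0.5043, 0.0481, 0.137]
tcp_rot: [167.0, -0.1, 86.0]
wrist_force: [2.4, 6.8, -6.3]
grip_width: 0.011
gripper_force: 20.0
```

Emit:
carry_out:
  deltas: [0, 0, 0, -0.06, 0.005, 0, 1, 0, 0, 0, -0.06, 0.005, 0, 1, 0, 0, 0, -0.06, 0.005, 0, 1, 0, 0, 0, -0.06, 0.005, 0, 1, 0, 0, 0, -0.06, 0.005, 0, 1, 0, 0, 0, -0.06, 0.005, 0, 1, 0, 0, 0, -0.04, 0.003, 0, 1, 0, 0, 0, 0, 0, 0, 1, 0, 0, 0, 0, 0, 0, 1, 0, 0, 0, 0, 0, 0, 1]

```text
t: 8.48
tool_pos: [0.4942, 0.0489, 0.137]
tcp_rot: [167.0, -0.1, 86.0]
wrist_force: [1.9, 6.7, -5.7]
grip_width: 0.0113
gripper_force: 20.0
```

Emit:
carry_out:
  deltas: [0, 0, 0, -0.06, 0.005, 0, 1, 0, 0, 0, -0.06, 0.005, 0, 1, 0, 0, 0, -0.06, 0.005, 0, 1, 0, 0, 0, -0.06, 0.005, 0, 1, 0, 0, 0, -0.06, 0.005, 0, 1, 0, 0, 0, 0, 0, 0, 1, 0, 0, 0, 0, 0, 0, 1, 0, 0, 0, 0, 0, 0, 1, 0, 0, 0, 0, 0, 0, 1, 0, 0, 0, 0, 0, 0, 1]

```text
t: 9.32
tool_pos: [0.4916, 0.0491, 0.1373]
tcp_rot: [166.5, -0.1, 85.9]
wrist_force: [12.7, 8.2, -19.1]
grip_width: 0.0111
gripper_force: 20.0
```

Emit:
carry_out:
  deltas: [0, 0, 0, 0.08, 0, 0, 1, 0, 0, 0, 0.08, 0, 0, 1, 0, 0, 0, 0, 0, 0, 0.65, 0, 0, 0, 0, 0, 0, 0.65, 0, 0, 0, 0, 0, 0, 0.65, 0, 0, 0, 0, 0, 0, 0.65, 0, 0, 0, -0.07, 0, 0.28, 0.65, 0, 0, 0, -0.07, 0, 0.28, 0.65, 0, 0, 0, -0.07, 0, 0.28, 0.65, 0, 0, 0, -0.14, 0, 0.56, 0.65]

```text
t: 10.15
tool_pos: [0.4816, 0.0491, 0.1721]
tcp_rot: [167.0, -0.1, 86.0]
wrist_force: [-0.1, 0.0, 0.1]
grip_width: 0.0305
gripper_force: 0.0
```

Emit:
carry_out:
  deltas: [0, 0, 0, -0.2, 0, 0.8, 0.65, 0, 0, 0, -0.2, 0, 0.8, 0.65, 0, 0, 0, -0.2, 0, 0.8, 0.65, 0, 0.5, 0, -0.2, 0, 0.8, 0.3, 0, 0.5, 0, -0.2, 0, 0.8, 0, 0, 0.5, 1, 0, 0, 0.8, 0, 0, 0.5, 1, 0, 0, 0.8, 0, 0, 0.5, 1, 0, 0, 0.4, 0, 0, 0.2, 1, 0, 0, 0, 0, 0, 0, 1, 0, 0, 0, 0]

```text
t: 10.98
tool_pos: [0.4583, 0.0489, 0.3237]
tcp_rot: [-179.8, -0.3, 111.3]
wrist_force: [0.5, 0.5, -0.6]
grip_width: 0.069
gripper_force: 0.0
```

```bash
python3 - <<'E'
from h import *
s=arm.observe();print({k:np.round(s[k],4) for k in("t","qpos","tool_pos","tcp_rot","grip_width","wrist_force")})
a=camera("scene")[:,:,::-1];b=camera("top")[:,:,::-1];cv2.imwrite("pics/scene1.png",a);cv2.imwrite("pics/top1.png",b)
A=cv2.resize(a[200:320,250:370],(400,400),interpolation=2);B=cv2.resize(b[110:230,180:300],(400,400),interpolation=2)
cv2.imwrite("pics/crop1.png",np.hstack([A,B]))
E
```

```text
{'t': np.float64(10.9833), 'qpos': array([ -7.9455,  10.9923,  97.1295,   0.1524,  72.2228, -29.2768]), 'tool_pos': array([0.4583, 0.0489, 0.3237]), 'tcp_rot': array([-179.7703,   -0.2948,  111.2838]), 'grip_width': np.float64(0.069), 'wrist_force': array([ 0.4842,  0.5111, -0.6489])}
```

View pics/crop1.png

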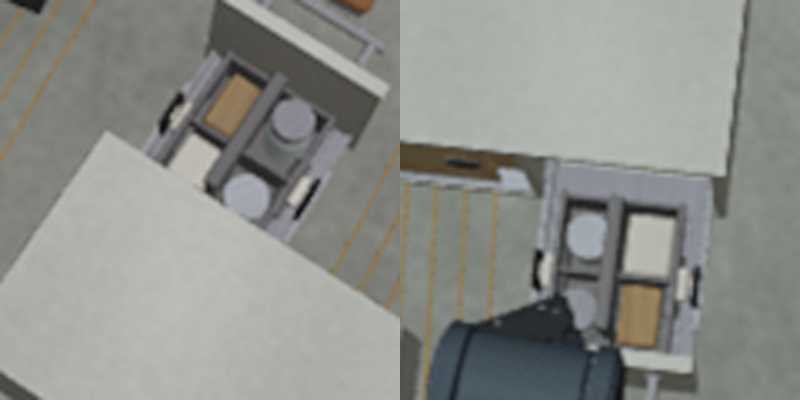

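The crops show the pull-out drawn out, with the caddy's handle bar in the top view at about column 243.6, rows 170-212. The jar is at front left and the brush at front right. I'll move over the caddy to look with the wrist camera.

Emit:
carry_out:
  deltas: [0, 0, 1, 0.4, -0.03, 0, 0, 0, 0, 1, 0.4, -0.03, 0, 0, 0, 0, 1, 0.4, -0.03, 0, 0, 0, 0, 1, 0.4, -0.03, 0, 0, 0, 0, 1, 0.4, -0.03, 0, 0, 0, 0, 1, 0.4, -0.03, 0, 0, 0, 0, 1, 0.4, -0.03, 0, 0, 0, 0, 1, 0.4, -0.03, 0, 0, 0, 0, 1, 0.4, -0.03, 0, 0, 0, 0, 1, 0.4, -0.03, 0, 0]

```text
t: 11.92
tool_pos: [0.557, 0.0417, 0.322]
tcp_rot: [-179.6, -0.4, 161.1]
wrist_force: [0.9, 0.3, -0.4]
grip_width: 0.087
gripper_force: 0.0
```

Emit:
carry_out:
  deltas: [0, 0, 1, 0.4, -0.03, 0, 0, 0, 0, 1, 0.4, -0.03, 0, 0, 0, 0, 0.9, 0.4, 0, 0, 0, 0, 0, 0, 0.4, 0, 0, 0, 0, 0, 0, 0, 0, 0, 0, 0, 0, 0, 0, 0, 0, 0, 0, 0, 0, 0, 0, 0, 0, 0, 0, 0, 0, 0, 0, 0, 0, 0, 0, 0, 0, 0, 0, 0, 0, 0, 0, 0, 0, 0]

```text
t: 12.75
tool_pos: [0.5968, 0.0402, 0.322]
tcp_rot: [-179.6, -0.4, 175.5]
wrist_force: [0.4, -0.3, 0.2]
grip_width: 0.0868
gripper_force: 0.0
```

```bash
python3 - <<'E'
from h import *
s=arm.observe();print({k:np.round(s[k],4) for k in("t","qpos","tool_pos","tcp_rot","grip_width","wrist_force")})
T=wristT(s);np.save("w2.npy",T);cv2.imwrite("pics/w2.png",camera("wrist")[:,:,::-1])
c=np.array([.626,.038,.169])
for k in(-.048,.048):print(project("wrist",c+k*np.array([.9976,-.07,0]),T))
E
```

```text
{'t': np.float64(12.75), 'qpos': array([ -6.6311,  23.2263,  79.1071,  -0.4221,  78.0579, -92.0619]), 'tool_pos': array([0.5968, 0.0402, 0.322 ]), 'tcp_rot': array([-179.6019,   -0.4062,  175.5181]), 'grip_width': np.float64(0.0868), 'wrist_force': array([ 0.4222, -0.3088,  0.1553])}
[279.59823958 177.99467994]
[280.23247733 271.922075  ]
```

View pics/w2.png

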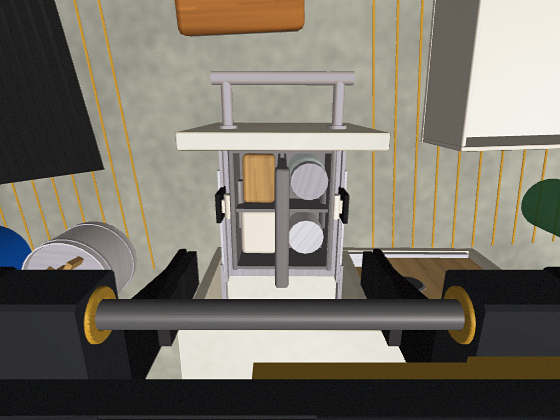

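The wrist view shows the caddy handle bar from about (283,155) to (282,287), with its centre at (282,221). The jar is at (308,180) and the brush at (259,178), both in place.

```bash
python3 - <<'E'
from h import *
T=np.load("w2.npy")
for u in((282.5,170),(282.5,221),(281.5,280)):print(plane("wrist",u,.169,T).round(4))
g=cv2.imread("pics/w2.png",0)
for r in(185,200,230,260,275):print(r,g[r,268:298].tolist())
print([plane("wrist",u,.169,T).round(4).tolist() for u in((281,155),(281.5,287))])
E
```

```text
[0.5709 0.0446 0.169 ]
[0.6201 0.0409 0.169 ]
[0.683  0.0352 0.169 ]
185 [145, 148, 146, 141, 147, 146, 99, 75, 101, 121, 132, 128, 131, 132, 129, 132, 132, 133, 135, 129, 125, 102, 129, 164, 178, 174, 176, 172, 176, 180]
200 [143, 141, 138, 136, 139, 139, 51, 72, 102, 121, 131, 130, 131, 128, 130, 132, 133, 134, 132, 128, 122, 64, 47, 51, 49, 48, 48, 51, 51, 48]
230 [231, 230, 231, 230, 232, 232, 230, 62, 95, 120, 129, 127, 129, 128, 130, 131, 132, 133, 130, 122, 112, 106, 198, 219, 219, 219, 220, 221, 218, 219]
260 [52, 50, 47, 48, 51, 51, 52, 74, 99, 122, 128, 128, 129, 129, 129, 131, 133, 130, 128, 124, 100, 43, 48, 46, 46, 50, 48, 53, 50, 50]
275 [173, 175, 173, 180, 178, 178, 169, 59, 95, 119, 129, 127, 128, 130, 130, 130, 128, 132, 128, 121, 123, 179, 175, 175, 177, 177, 176, 171, 170, 171]
[[0.5571, 0.0442, 0.169], [0.691, 0.0346, 0.169]]
```

Emit:
carry_out:
  deltas: [0, 0, 0, 0.2, 0, -0.3, 0, 0, 0, 0, 0.2, 0, -0.6, 0, 0, 0, 0, 0.2, 0, -0.6, 0, 0, 0, 0, 0.2, 0, -0.6, 0, 0, 0, 0, 0.15, 0, -0.6, 0, 0, 0, 0, 0.1, 0, -0.6, 0, 0, 0, 0, 0, 0, -0.6, 0, 0, 0, 0, 0, 0, -0.6, 0, 0, 0, 0, 0, 0, -0.6, 0, 0, 0, 0, 0, 0, -0.6, 0]

```text
t: 13.63
tool_pos: [0.6236, 0.0401, 0.1779]
tcp_rot: [-179.6, -0.4, 175.5]
wrist_force: [-0.1, -0.4, 0.2]
grip_width: 0.0873
gripper_force: 0.0
```

Emit:
carry_out:
  deltas: [0, 0, 0, 0, 0, -0.3, 0, 0, 0, 0, 0, 0, -0.3, 0, 0, 0, 0, 0, 0, -0.3, 0, 0, 0, 0, 0, 0, -0.24, 0, 0, 0, 0, 0, 0, 0, 1, 0, 0, 0, 0, 0, 0, 1, 0, 0, 0, 0, 0, 0, 1, 0, 0, 0, 0, 0, 0, 1, 0, 0, 0, 0, 0, 0, 1, 0, 0, 0, 0, 0, 0, 1]
  newtons: 50

```text
t: 14.47
tool_pos: [0.6237, 0.0401, 0.1513]
tcp_rot: [-179.6, -0.3, 175.5]
wrist_force: [0.1, -0.1, -0.8]
grip_width: 0.0548
gripper_force: 0.0
```

Emit:
carry_out:
  deltas: [0, 0, 0, 0, 0, 0, 1, 0, 0, 0, 0, 0, 0, 1, 0, 0, 0, 0, 0, 0, 1, 0, 0, 0, 0, 0, 0, 1, 0, 0, 0, 0, 0, 0, 1, 0, 0, 0, 0, 0, 0, 1, 0, 0, 0, 0, 0, 0, 1, 0, 0, 0, 0, 0, 0, 1, 0, 0, 0, 0, 0, 0, 1, 0, 0, 0, 0, 0, 0, 1]
  newtons: 50

```text
t: 15.3
tool_pos: [0.6234, 0.0396, 0.1508]
tcp_rot: [-179.6, -0.4, 175.5]
wrist_force: [0.3, -3.0, -0.1]
grip_width: 0.0136
gripper_force: 50.0
```

Gripped at 13.6 mm, which matches the bar. Now to ease it up slowly.

Emit:
carry_out:
  deltas: [0, 0, 0, 0, 0, 0.06, 1, 0, 0, 0, 0, 0, 0.06, 1, 0, 0, 0, 0, 0, 0.06, 1, 0, 0, 0, 0, 0, 0.06, 1, 0, 0, 0, 0, 0, 0.06, 1, 0, 0, 0, 0, 0, 0.06, 1, 0, 0, 0, 0, 0, 0.06, 1, 0, 0, 0, 0, 0, 0.06, 1, 0, 0, 0, 0, 0, 0.06, 1, 0, 0, 0, 0, 0, 0.06, 1]

```text
t: 16.13
tool_pos: [0.6241, 0.0401, 0.1675]
tcp_rot: [-179.6, -0.3, 175.5]
wrist_force: [-1.0, -0.4, -3.1]
grip_width: 0.0134
gripper_force: 50.0
```

```bash
python3 - <<'E'
from h import *
s=arm.observe();print({k:np.round(s[k],4) for k in("t","tool_pos","tcp_rot","grip_width","wrist_force","wrist_torque")})
E
```

```text
{'t': np.float64(16.1333), 'tool_pos': array([0.6241, 0.0401, 0.1675]), 'tcp_rot': array([-179.5982,   -0.2644,  175.5456]), 'grip_width': np.float64(0.0134), 'wrist_force': array([-1.0468, -0.4152, -3.0805]), 'wrist_torque': array([-0.0706,  0.3187, -0.0134])}
```

Emit:
carry_out:
  deltas: [0, 0, 0, 0, 0, 0.1, 1, 0, 0, 0, 0, 0, 0.15, 1, 0, 0, 0, 0, 0, 0.2, 1, 0, 0, 0, 0, 0, 0.2, 1, 0, 0, 0, 0, 0, 0.2, 1, 0, 0, 0, 0, 0, 0.2, 1, 0, 0, 0, 0, 0, 0.2, 1, 0, 0, 0, 0, 0, 0.15, 1, 0, 0, 0, 0, 0, 0.1, 1, 0, 0, 0, 0, 0, 0, 1]

```text
t: 16.97
tool_pos: [0.6238, 0.0402, 0.2041]
tcp_rot: [-179.6, -0.3, 175.5]
wrist_force: [0.2, -0.2, -7.2]
grip_width: 0.0131
gripper_force: 50.0
```

```bash
python3 - <<'E'
from h import *
s=arm.observe();print({k:np.round(s[k],4) for k in("t","tool_pos","tcp_rot","grip_width","wrist_force","wrist_torque")})
cv2.imwrite("pics/w3.png",camera("wrist")[:,:,::-1])
E
```

```text
{'t': np.float64(16.9667), 'tool_pos': array([0.6238, 0.0402, 0.2041]), 'tcp_rot': array([-179.6036,   -0.3234,  175.5464]), 'grip_width': np.float64(0.0131), 'wrist_force': array([ 0.2012, -0.2101, -7.1954]), 'wrist_torque': array([ 0.0437, -0.067 ,  0.0376])}
```

View pics/w3.png

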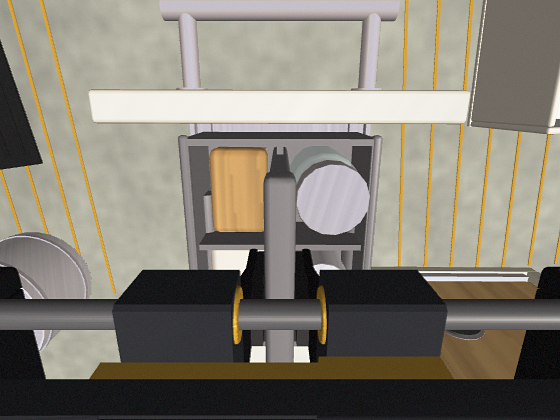

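Caddy free and level, with the jar at (330,195) and the brush at (240,190) both in it. The force matches 0.73 kg. Next I raise it over everything and carry it to the mat.

Emit:
carry_out:
  deltas: [0, 0, 0, 0, 0, 0.2, 1, 0, 0, 0, 0, 0, 0.4, 1, 0, 0, 0, 0, 0, 0.6, 1, 0, 0, 0, 0, 0, 0.6, 1, 0, 0, 0, 0, 0, 0.6, 1, 0, 0, 0, 0, 0, 0.6, 1, 0, 0, 0, 0, 0, 0.6, 1, 0, 0, 0, 0, 0, 0.6, 1, 0, 0, 0, 0, 0, 0.5, 1, 0, 0, 0, 0, 0, 0.3, 1]

```text
t: 17.85
tool_pos: [0.624, 0.0401, 0.3309]
tcp_rot: [-179.6, -0.2, 175.5]
wrist_force: [0.6, 0.6, -5.9]
grip_width: 0.0131
gripper_force: 50.0
```

Emit:
carry_out:
  deltas: [0, 0, 0, -0.09, -0.2, 0, 1, 0, 0, 0, -0.19, -0.4, 0, 1, 0, 0, 0, -0.28, -0.6, 0, 1, 0, 0, 0, -0.37, -0.8, 0, 1, 0, 0, 0, -0.42, -0.9, 0, 1, 0, 0, 0, -0.42, -0.9, 0, 1, 0, 0, 0, -0.42, -0.9, 0, 1, 0, 0, 0, -0.42, -0.9, 0, 1, 0, 0, 0, -0.42, -0.9, 0, 1, 0, 0, 0, -0.42, -0.9, 0, 1]

```text
t: 18.68
tool_pos: [0.5349, -0.1463, 0.327]
tcp_rot: [-179.6, -0.6, 175.5]
wrist_force: [0.3, -0.2, -6.1]
grip_width: 0.0131
gripper_force: 50.0
```

Emit:
carry_out:
  deltas: [0, 0, 0, -0.42, -0.9, 0, 1, 0, 0, 0, -0.42, -0.9, 0, 1, 0, 0, 0, -0.42, -0.9, 0, 1, 0, 0, 0, -0.42, -0.9, 0, 1, 0, 0, 0, -0.42, -0.9, 0, 1, 0, 0, 0, -0.42, -0.9, 0, 1, 0, 0, 0, -0.37, -0.8, 0, 1, 0, 0, 0, -0.28, -0.6, 0, 1, 0, 0, 0, -0.19, -0.4, 0, 1, 0, 0, 0, -0.09, -0.2, 0, 1]

```text
t: 19.52
tool_pos: [0.4491, -0.3313, 0.3273]
tcp_rot: [-179.6, -0.5, 175.4]
wrist_force: [-0.1, 0.1, -5.9]
grip_width: 0.0135
gripper_force: 50.0
```

```bash
python3 - <<'E'
from h import *
s=arm.observe();print({k:np.round(s[k],4) for k in("t","qpos","tool_pos","tcp_rot","grip_width","wrist_force","wrist_torque")})
E
```

```text
{'t': np.float64(19.5167), 'qpos': array([ -47.5489,   19.3739,   84.4126,   -0.6423,   76.3588, -132.8105]), 'tool_pos': array([ 0.4491, -0.3313,  0.3273]), 'tcp_rot': array([-179.6417,   -0.5311,  175.4122]), 'grip_width': np.float64(0.0135), 'wrist_force': array([-0.0689,  0.1446, -5.9241]), 'wrist_torque': array([ 0.1544, -0.0351,  0.0191])}
```

Emit:
carry_out:
  deltas: [0, 0, 0, -0.02, -0.05, -0.2, 1, 0, 0, 0, -0.02, -0.05, -0.4, 1, 0, 0, 0, -0.02, -0.05, -0.5, 1, 0, 0, 0, -0.02, -0.05, -0.5, 1, 0, 0, 0, 0, -0.05, -0.5, 1, 0, 0, 0, 0, -0.05, -0.5, 1, 0, 0, 0, 0, -0.05, -0.5, 1, 0, 0, 0, 0, 0, -0.5, 1, 0, 0, 0, 0, 0, -0.5, 1, 0, 0, 0, 0, 0, -0.5, 1]

```text
t: 20.35
tool_pos: [0.4491, -0.3369, 0.2117]
tcp_rot: [-179.7, -0.5, 175.6]
wrist_force: [0.3, 0.1, -6.0]
grip_width: 0.0138
gripper_force: 50.0
```

Emit:
carry_out:
  deltas: [0, 0, 0, 0, 0, -0.5, 1, 0, 0, 0, 0, 0, -0.5, 1, 0, 0, 0, 0, 0, -0.5, 1, 0, 0, 0, 0, 0, -0.4, 1, 0, 0, 0, 0, 0, -0.4, 1, 0, 0, 0, 0, 0, -0.3, 1, 0, 0, 0, 0, 0, -0.2, 1, 0, 0, 0, 0, 0, -0.15, 1, 0, 0, 0, 0, 0, -0.1, 1, 0, 0, 0, 0, 0, -0.05, 1]

```text
t: 21.18
tool_pos: [0.4491, -0.3388, 0.1358]
tcp_rot: [-179.6, -0.4, 175.5]
wrist_force: [0.7, 0.8, -6.6]
grip_width: 0.0136
gripper_force: 50.0
```

Emit:
carry_out:
  deltas: [0, 0, 0, 0, 0, -0.1, 1, 0, 0, 0, 0, 0, -0.12, 1, 0, 0, 0, 0, 0, -0.12, 1, 0, 0, 0, 0, 0, -0.1, 1, 0, 0, 0, 0, 0, -0.1, 1, 0, 0, 0, 0, 0, -0.1, 1, 0, 0, 0, 0, 0, -0.06, 1, 0, 0, 0, 0, 0, -0.06, 1, 0, 0, 0, 0, 0, -0.05, 1, 0, 0, 0, 0, 0, -0.05, 1]

```text
t: 22.02
tool_pos: [0.449, -0.3386, 0.1142]
tcp_rot: [-179.6, -0.4, 175.5]
wrist_force: [0.6, 0.5, -6.5]
grip_width: 0.0138
gripper_force: 50.0
```

Emit:
carry_out:
  deltas: [0, 0, 0, 0, 0, -0.02, 1, 0, 0, 0, 0, 0, -0.02, 1, 0, 0, 0, 0, 0, -0.02, 1, 0, 0, 0, 0, 0, -0.02, 1, 0, 0, 0, 0, 0, -0.02, 1, 0, 0, 0, 0, 0, -0.02, 1, 0, 0, 0, 0, 0, -0.02, 1, 0, 0, 0, 0, 0, -0.02, 1, 0, 0, 0, 0, 0, 0, 1, 0, 0, 0, 0, 0, 0, 1]

```text
t: 22.85
tool_pos: [0.4489, -0.3386, 0.1103]
tcp_rot: [-179.6, -0.4, 175.5]
wrist_force: [-0.5, -0.2, -6.2]
grip_width: 0.0136
gripper_force: 50.0
```

Emit:
carry_out:
  deltas: [0, 0, 0, 0, 0, -0.02, 1, 0, 0, 0, 0, 0, -0.02, 1, 0, 0, 0, 0, 0, -0.02, 1, 0, 0, 0, 0, 0, -0.02, 1, 0, 0, 0, 0, 0, -0.02, 1, 0, 0, 0, 0, 0, -0.02, 1, 0, 0, 0, 0, 0, 0, 1, 0, 0, 0, 0, 0, 0, 1, 0, 0, 0, 0, 0, 0, 1, 0, 0, 0, 0, 0, 0, 1]

```text
t: 23.68
tool_pos: [0.4489, -0.3392, 0.1096]
tcp_rot: [-179.5, -0.4, 175.6]
wrist_force: [-4.3, -0.4, 9.1]
grip_width: 0.0135
gripper_force: 50.1
```

Contact felt, so the caddy is down. I'll ease off, open, and rise.

Emit:
carry_out:
  deltas: [0, 0, 0, 0, 0, 0.04, 1, 0, 0, 0, 0, 0, 0, 1, 0, 0, 0, 0, 0, 0, 0.6, 0, 0, 0, 0, 0, 0, 0.6, 0, 0, 0, 0, 0, 0, 0.6, 0, 0, 0, 0, 0, 0, 0.6, 0, 0, 0, 0, 0, 0, 0.6, 0, 0, 0, 0, 0, 0, 0.6, 0, 0, 0, 0, 0, 0, 0.6, 0, 0, 0, 0, 0, 0, 0.6]

```text
t: 24.52
tool_pos: [0.449, -0.3386, 0.1082]
tcp_rot: [-179.6, -0.4, 175.5]
wrist_force: [0.6, 0.1, 0.1]
grip_width: 0.0346
gripper_force: 0.0
```

Emit:
carry_out:
  deltas: [0, 0, 0, 0, 0, 0.2, 0.6, 0, 0, 0, 0, 0, 0.4, 0.6, 0, 0, 0, 0, 0, 0.6, 0.6, 0, 0, 0, 0, 0, 0.8, 0.6, 0, 0, 0, 0, 0, 0.8, 0.6, 0, 0, 0, 0, 0, 0.8, 0.6, 0, 0, 0, 0, 0, 0.8, 0.6, 0, 0, 0, 0, 0, 0.8, 0.6, 0, 0, 0, 0, 0, 0.5, 0.6, 0, 0, 0, 0, 0, 0, 0.6]

```text
t: 25.35
tool_pos: [0.4504, -0.3401, 0.255]
tcp_rot: [-179.3, -0.1, 175.6]
wrist_force: [0.2, 0.4, -0.5]
grip_width: 0.0347
gripper_force: 0.0
```

```bash
python3 - <<'E'
from h import *
s=arm.observe();print({k:np.round(s[k],4) for k in("t","tool_pos","tcp_rot","grip_width","wrist_force")})
T=wristT(s);np.save("w4.npy",T)
w=camera("wrist")[:,:,::-1];b=camera("scene")[:,:,::-1];cv2.imwrite("pics/w4.png",w);cv2.imwrite("pics/s4.png",b)
cv2.imwrite("pics/c4.png",np.hstack([cv2.resize(w,(400,300)),cv2.resize(b,(400,300))]))
E
```

```text
{'t': np.float64(25.35), 'tool_pos': array([ 0.4504, -0.3401,  0.255 ]), 'tcp_rot': array([-1.792814e+02, -6.520000e-02,  1.755528e+02]), 'grip_width': np.float64(0.0347), 'wrist_force': array([ 0.2155,  0.4218, -0.5382])}
```

View pics/c4.png

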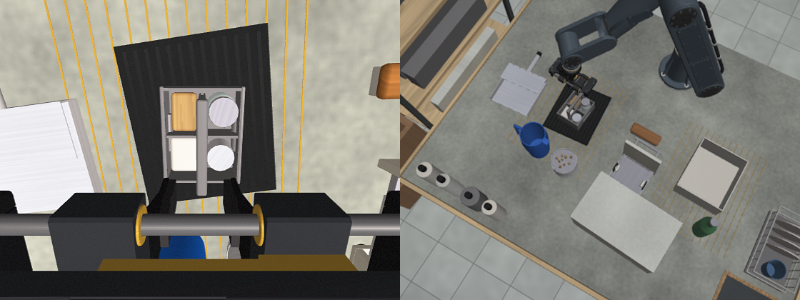

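The left view shows the caddy upright in the middle of the mat with the jar at (223,110) and the brush at (184,112). The right view shows the pull-out still drawn out and the other things where they were. The gripper is clear.

```bash
python3 -c "
from bench import arm
print(arm.hand_in())"
```

```text
the job is handed in; nothing more can be done
None
```

The job is handed in with no verdict shown: the pull-out is out at its stop (about 164 mm), the caddy stands upright in the middle of the mat with the jar and nail brush in it, and the gripper is clear.

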